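Slide the drained scrap tray back under the prep board

ROBOT

A 7-joint arm with a two-finger parallel gripper is mounted at the origin on a cart in front of the work surface, level with it; the furniture and walls round the work are solid. World frame = base frame: x ahead of the robot, y to its left, z up, the work surface at z = 0. Lengths are in m, angles in degrees, forces in N, time in s.
With the tool pointing down it reaches from about 0.35 to 0.775 m from the base axis. Payload 3.1 kg.
Tool frame: the origin (TCP) lies midway between the tips of the shut fingers; the grasp point (between the pads) lies 19 mm behind it; z points along the fingers, y is the line along which they close (so a half turn about z gives the same grasp; the last joint's range is limited). The gripper opens to 85 mm and grips with 20 to 120 N. Pads are 22 mm wide; open, the fingers measure 114 mm over their backs; the gripper's body (76 mm by 85 mm) begins 54 mm behind the grasp point. The pads swing forward as they close: fully open they stand 13 mm farther back than shut.
Start: joints at [61.438, 17.813, 0.802, 86.603, -0.252, 75.585, -1.558], TCP at [0.243, -0.494, 0.231] pointing down, gripper open.
Joint ranges: [-154.91, 154.91], [-16.99, 109.72], [-72.82, 74.43], [7.12, 147.25], [-82.49, 262.49], [11.32, 116.49], [-174.64, 174.64]. Speed limits (degrees/s): [159.86, 159.86, 180, 180, 180, 180, 180].

INTERFACE

Orientations are given as [roll, pitch, yaw] about the fixed x, y, z axes, in that order (R = Rz(yaw) Ry(pitch) Rx(roll)).
In Python, from workcell import manip, vision gives the robot as it stands. The module is installed in compiled form; this text tells all that it offers.
- The arm moves only by the tool apply_moves, never from a script. Its argument "steps" is a list of rows, each an object with "hand": the opening in per cent of the stroke, from 0 (shut) to 100 (fully open); "xyz": the shift along the tool's x, y, z in cm, a list of three; "angular": the turn, a rotation vector about the tool's x, y, z in degrees, a list of three. In form: [{"hand": hand, "xyz": [dx, dy, dz], "angular": [wx, wy, wz]}, ...]. A call has exactly 5 rows; each row is the pose to reach, as a shift and turn from the pose commanded when the call began, along the tool's axes at that moment; what a row does not reach only later rows make up. A row lasts 1/12 s, in which the tool goes at most 41.7 mm and 7.16 degrees, less where a joint would pass 70% of its speed; a pose out of reach is approached as far as the arm can. A call with a gripper value outside its range is refused whole. The fingers move at their own pace and stop on an object; "newtons" is the grip in N (left out, the last holds). Time passes only in rows, so rows that repeat a pose let the fingers close, or fill a call up. It gives the time, the measured TCP pose, the force, the opening and the grip force at its end, in the units of the state.
- manip.state(): the state, without advancing time (a new reading comes with each control period).
- vision.grab_frame(name): name is "scene" or "side" or "wrist"; returns the picture (420x560x3 uint8, red, green, blue); there is no depth.
- vision.camera_info(name): a dict with "vertical_fov" (degrees; the focal length in pixels is half the picture's height over the tangent of half this angle, whatever the lens; pixels are square), "cx", "cy" (the principal point, pixels), "origin" and "rotation" of the camera in the world. Camera axes: x right, y up, looking along -z (the intrinsics and any distortion apply to the point x, -y, -z); pixel columns grow to the right and rows downward; lengths in m; the calibration is good to about 2 mm. A picture is of the moment at which its call begins: read the wrist's pose just before it. camera_info takes no time and is no camera call; for the wrist camera it gives the pose at the moment of the call.
- manip.hand_in(): hands the job in; it is judged then, once.
Trained networks look in the newest picture that a camera, given by its name, has taken for a name from the list of things; names that differ only in an ending like _2 or _b are one class to them, and where a whole thing is asked for, a point or a joint stands for the part that bears it (a point fixed in the world has none). Each returns a list of dicts, best first, with "conf" (0 to 1); they miss things now and then, are a little off and sometimes report something else, mostly with a low value. They report only what shows in the picture. A call takes as long as a camera call.
- vision.boxes_of(label, camera): "xy" ([column, row] in pixels, amid what is visible of it).
- vision.landmark_of(label, camera): "xy" ([column, row] in pixels: a listed point, or the origin of a listed thing).
The state is a dict: "t": time; "joint_pos": joint angles; "qvel": joint speeds; "tau": joint torques, N m; "tool_pos": TCP position; "tool_rot": TCP orientation; "force": force on the tool from outside, world axes, zero at the start; "ft_torque": the same for the moment, N m; "gripper_width": finger opening in m; "gripper_force": force on a finger pad.
Only numpy, scipy, OpenCV 4.12 (cv2) and the standard library are available. Lean on these libraries where they do the work, as an engineer would, in place of code of your own. Each camera call takes 0.05 s, during which the arm holds its last target. There are 200 camera calls.

TASK

The washed scrap tray is draining in the wire cradle. Put it back under the prep board: stand the spice jar that blocks the empty bay aside, upright on the worktop, set the tray down flat on the worktop and let go of it so as to change your grip, then slide it nose first, loop handle outwards, into the empty bay until it is fully home, its front flush with the board's edge. Leave everything else where it is: the other tray, the other jar, the cup, and the onion and tomato on the board.

Things in the scene. Friction and masses are not known exactly. Their poses are not given: they have to be found in the camera images.
- tray: Scrap tray to put back: open steel pan 190 (x) x 62 (y) x 40 mm high, walls 3 mm, 0.15 to 0.31 kg. Origin: centre of its underside; +x to its plain nose, z up out of the pan; wire loop handle at the tail (-x). Starts in the drainer along the drainer's x, nose raised 28 degrees, flanks free, loop down in a narrow well where fingers do not fit beside it. Slides freely on the worktop once flat.
- tray_loop (a point): Middle of the tray's loop handle (tray x = -117, y = 0, z = 24 mm). The loop is 8 mm round bar lying level in the tray's frame: two legs along x at y = -15 and +15 mm (38 mm over both), joined at the end, standing out 40 mm beyond the tail wall (tray x = -95 to -135 mm), its bar's middle 24 mm above the underside. The twin's loop is the same.
- twin_tray: An identical tray, already home in the other bay; shows how the job should look. Loose; leave it. Same frame as tray, same way round.
- prep_board: Fixed bamboo chopping board 230 (x) x 212 (y) mm, top 64 mm above the worktop, slab 18 mm thick, on three upright cheeks; two bays under it, a 46 x 85 mm chute hole over each. Origin: centre of its foot, on the worktop; +x = direction in which trays are pushed in. Mouths at its -x edge (x = -115 mm); bay centres at y = +50 (empty) and y = -50 mm (holds the twin tray).
- bay_mouth (a point): Middle of the empty bay's mouth, at worktop height, in the plane of the board's front edge; axes as the board's (x into the bay). The bay is 68 mm wide, 46 mm high, without a floor (trays slide on the worktop), its cheeks have half-round noses, its back stop is 192 mm from the mouth. With the tray home its origin is at x = 95 (flush) to 97 mm (on the stop) here, y = 0.
- drainer: Wire cradle in a grey drip pan 262 (x) x 104 (y) mm, 12 mm high, fixed. Origin: centre of its underside; +x points uphill under the tray. Two wires carry the tray at 28 degrees, hooked up 18 mm behind its tail; highest point about 105 mm. The low end is a 54 mm wide well, 44 mm high, for the handle. A tall fridge stands to the right of the worktop (x over 0.40, y under -0.45 m).
- spice_a: Spice jar with a green lid, round, 46 mm across, 106 mm tall, 0.1 kg. Origin: centre of its underside, z up. One of the two spice jars stands before the empty bay, in the tray's way; the other stands apart, near the bread bin.
- spice_b: Spice jar with a dark lid, round, 44 mm across, 105 mm tall, 0.1 kg. Origin: centre of its underside, z up. See spice_a: either may be the one in the way. The fixed bread bin behind them, 200 mm high, reaches to 0.72 m from the robot's base (x), from y = -0.07 to +0.27 m.
- onion: Onion, about 82 mm across, 94 mm tall, standing on the rear half of the board. Origin: centre of its underside.
- tomato: Tomato, 62 mm across, 61 mm tall, on the rear half of the board. Origin: centre of its underside.
- cup: Small china cup, 74 mm across (96 mm with its ear), 54 mm tall, on the worktop behind the drainer. Origin: centre of its underside, between bowl and ear.

How it is judged:
By the outcome, as a careful person would: the job done as asked, in the order asked, and still so for the second after the job is handed in, with the robot touching nothing.
It also fails if it takes over 64 s, if anything falls off the work surface, if the arm or the gripper's body presses on something with over 40 N, if the wrist force passes 120 N, or if a joint passes its speed limit or range.

## Working session

There is one attempt and no reset: what is moved stays moved. The work goes in short steps, Python scripts to look and compute and a tool call to move; the robot and the scene stay as the last step left them, time stands still between calls to the robot, and variables do not carry over. Pictures are saved under pics/ and viewed, at most 10 in all, crops included, and the job is handed in when it is done.

Besides the shell and the picture viewer there is one more tool, called after "Call:" as a command line: name --argument value ..., lists and objects as JSON in quotes. apply_moves: Moves the arm, as the interface text tells. Its arguments: {"type":"object","properties":{"steps":{"type":"array"},"newtons":{"type":"number"}},"required":["steps"]}

```bash
mkdir -p pics
cat > h.py <<'E'
from workcell import manip, vision
import numpy as np, cv2
def info(c):
    return vision.camera_info(c)
E
python3 - <<'E'
from h import *
s=manip.state(); print(s['t'],s['tool_pos'],s['tool_rot'],s['force'],s['gripper_width'])
for c in ['scene','side','wrist']:
    i=info(c); print(c,i)
    im=vision.grab_frame(c); cv2.imwrite(f'pics/{c}0.png',im[:,:,::-1])
    if c!='wrist':
      for l in ['tray','tray_loop','prep_board','bay_mouth','drainer','spice_a','onion','tomato','cup']:
        print(c,l,[(np.round(d['xy'],1).tolist(),round(d['conf'],2)) for d in vision.landmark_of(l,c)][:4])
E
```

```text
0.0 [ 0.24227053 -0.49295888  0.23022805] [-1.79866431e+02  6.48758339e-03  2.61754273e+01] [-0.05602486 -0.07810935 -0.17535967] 0.08569996617140163
scene {'vertical_fov': 56.77563684244395, 'cx': 275.7534937572059, 'cy': 210.53382132006485, 'origin': array([0.10583571, 0.68157608, 0.73339789]), 'rotation': array([  45.52839509,    0.62116251, -136.10766473])}
scene tray []
scene tray_loop [([393.3, 184.7], 0.8)]
scene prep_board [([214.2, 279.0], 0.94)]
scene bay_mouth [([357.3, 177.9], 0.45)]
scene drainer [([358.7, 179.8], 0.74)]
scene spice_a [([285.3, 239.1], 0.7), ([251.7, 208.0], 0.67), ([352.2, 157.9], 0.42)]
scene onion [([175.9, 268.3], 0.87), ([249.6, 206.1], 0.38)]
scene tomato [([203.4, 295.1], 0.94), ([210.5, 258.6], 0.41)]
scene cup [([285.6, 189.0], 0.71)]
side {'vertical_fov': 57.11686462572428, 'cx': 276.8234067887066, 'cy': 208.74015422745737, 'origin': array([ 0.23347824, -0.41071782,  0.63390126]), 'rotation': array([ 50.7062266 ,  -0.68700653, -26.04922232])}
side tray [([359.4, 307.1], 0.59)]
side tray_loop [([311.5, 354.2], 0.57)]
side prep_board [([258.1, 184.7], 0.88)]
side bay_mouth [([253.8, 219.3], 0.81)]
side drainer [([349.2, 335.8], 0.64), ([254.4, 186.4], 0.35)]
side spice_a [([276.0, 231.1], 0.8), ([334.5, 219.1], 0.65)]
side onion [([264.6, 151.1], 0.81)]
side tomato [([229.3, 153.7], 0.81)]
side cup []
wrist {'vertical_fov': 69.52894781418598, 'cx': 279.7642936772344, 'cy': 205.37358014960674, 'origin': array([ 0.31158353, -0.45959776,  0.37301026]), 'rotation': array([-1.76354070e+01,  3.57189238e-02, -6.39265552e+01])}
```

View pics/scene0.png

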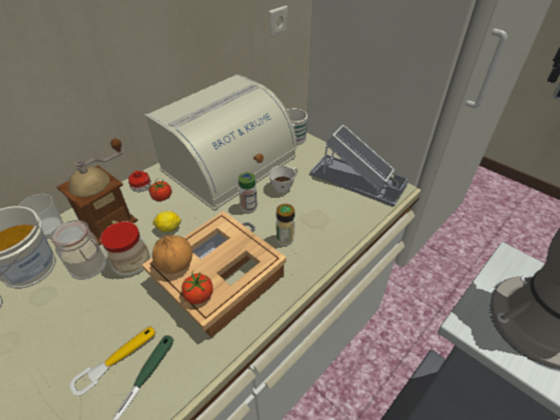

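View pics/side0.png

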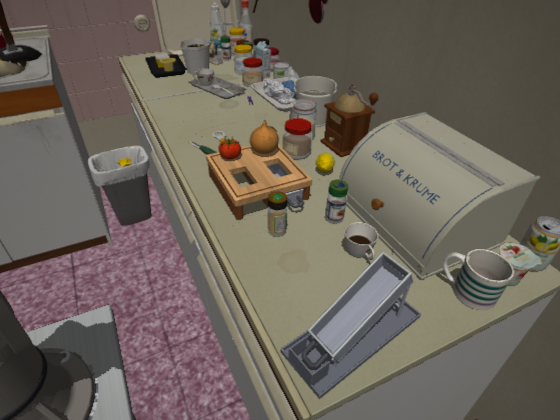

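The scene view shows the dark-lidded jar (285,240) in front of the board's mouth edge, the green-lidded jar (250,207) near the bread bin, and the cradle at (358,170). The side view agrees: dark jar foot (277,231), green jar (335,219), tray loop low at (312,354).

```bash
cat > h.py <<'E'
from workcell import manip, vision
import numpy as np, cv2
from scipy.spatial.transform import Rotation as Ro
from scipy.optimize import least_squares
def cam(c):
    i=vision.camera_info(c); f=210/np.tan(np.radians(i['vertical_fov']/2))
    return f,i['cx'],i['cy'],np.array(i['origin']),Ro.from_euler('xyz',i['rotation'],degrees=True).as_matrix()
def ray(k,px):
    f,cx,cy,o,R=k; d=R@np.array([(px[0]-cx)/f,-(px[1]-cy)/f,-1]); return o,d/np.linalg.norm(d)
def onz(k,px,z):
    o,d=ray(k,px); return o+d*(z-o[2])/d[2]
def proj(k,P):
    f,cx,cy,o,R=k; p=(np.atleast_2d(P)-o)@R; return np.c_[cx-f*p[:,0]/p[:,2], cy+f*p[:,1]/p[:,2]]
def tri(rs):
    A=sum(np.eye(3)-np.outer(d,d) for o,d in rs); b=sum((np.eye(3)-np.outer(d,d))@o for o,d in rs)
    return np.linalg.solve(A,b)
E
python3 - <<'E'
from h import *
S,D=cam('scene'),cam('side'); np.set_printoptions(precision=4,suppress=True)
for n,a,b,z in [('board',(214.2,279),(258.1,184.7),0),('mouth',None,(253.8,219.3),0),('dark',(285.3,239.1),(276,231.1),0),('green',(251.7,208),(334.5,219.1),0),('loop',(393.3,184.7),(311.5,354.2),.03),('drainer',(358.7,179.8),(349.2,335.8),0),('onion',(175.9,268.3),(264.6,151.1),.064),('tomato',(203.4,295.1),(229.3,153.7),.064)]:
    print(n, onz(S,a,z) if a else '', onz(D,b,z), tri([ray(S,a),ray(D,b)]) if a else '')
# upscaled crops
a=cv2.imread('pics/scene0.png'); b=cv2.imread('pics/side0.png')
A=cv2.resize(a[190:340,130:330],None,fx=3.9,fy=3.9,interpolation=3)
cv2.imwrite('pics/c1.png',A)
B=cv2.resize(b[120:380,180:430],None,fx=2.3,fy=2.3,interpolation=3); cv2.imwrite('pics/c2.png',B)
E
```

```text
board [0.5771 0.4065 0.    ] [0.5797 0.4    0.    ] [ 0.581   0.4047 -0.0043]
mouth  [0.5099 0.269  0.    ] 
dark [0.5413 0.2059 0.    ] [0.5411 0.2059 0.    ] [0.5412 0.206  0.    ]
green [ 0.6839  0.1864 -0.    ] [0.6939 0.183  0.    ] [ 0.6909  0.1831 -0.0026]
loop [ 0.4425 -0.125   0.03  ] [ 0.4464 -0.1254  0.03  ] [ 0.4446 -0.1258  0.0298]
drainer [ 0.5419 -0.1096  0.    ] [ 0.5386 -0.1095  0.    ] [ 0.5403 -0.1091 -0.0001]
onion [0.6172 0.4692 0.064 ] [0.6279 0.46   0.064 ] [0.6275 0.4664 0.0572]
tomato [0.5213 0.4708 0.064 ] [0.5318 0.489  0.064 ] [0.5223 0.4726 0.0717]
```

View pics/c2.png

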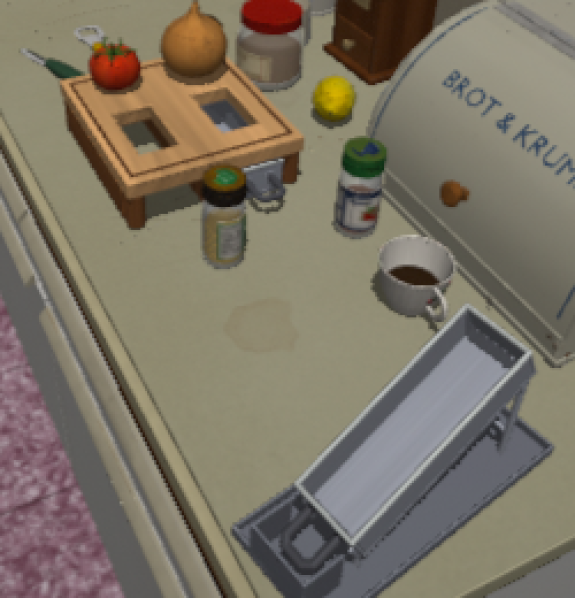

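View pics/c1.png

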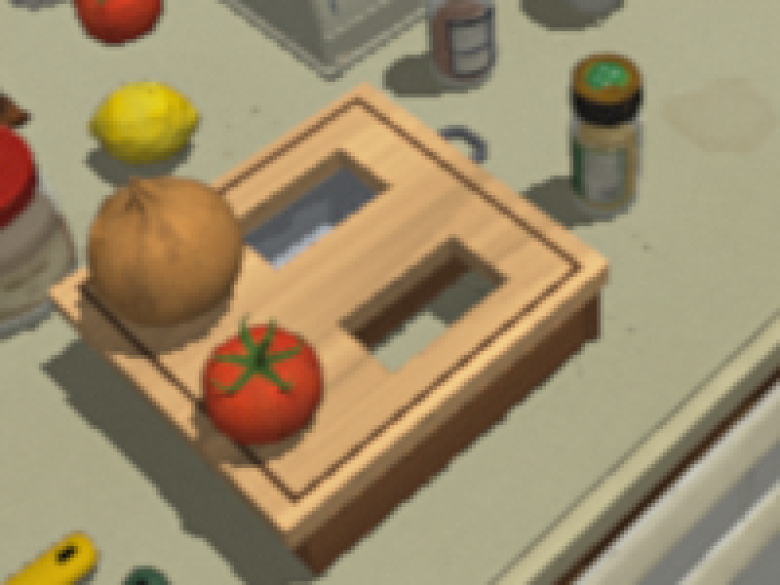

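Run:
```python
from h import *
np.set_printoptions(precision=4,suppress=True)
S,D=cam('scene'),cam('side')
def T(p,L): 
    c,s=np.cos(p[2]),np.sin(p[2]); L=np.array(L); return np.c_[p[0]+c*L[:,0]-s*L[:,1],p[1]+s*L[:,0]+c*L[:,1],L[:,2]]
c=lambda a,b:[a*.115,b*.106,.064]
Sl=[c(-1,-1),c(-1,1),c(1,1),c(1,-1)]; Sp=np.array([(222.8,212.1),(285.6,257.4),(204.4,325.4),(142.8,264.9)])
Dl=[c(1,1),c(-1,1),c(-1,-1)]; Dp=np.array([(207,154.8),(237.4,201.3),(311.3,180.9)])
f=lambda p:np.r_[(proj(S,T(p,Sl))-Sp).ravel(),(proj(D,T(p,Dl))-Dp).ravel()]
r=least_squares(f,[.58,.4,1.5]); p=r.x; print('board',p[:2],np.degrees(p[2]),r.fun.round(1)); print('mouth',T(p,[[-.115,.05,0],[-.20,.05,0],[-.02,.05,0]]), 'twin loop',T(p,[[-.115+.095-.117,-.05,.024]]))
# tray in drainer
R=lambda q:(Ro.from_euler('z',q[3])*Ro.from_euler('y',-28,degrees=True)).as_matrix()
L=np.array([[.095,.031,.04],[.095,-.031,.04],[-.095,.031,.04],[-.095,-.031,.04]])
P=np.array([(383.5,253.5),(411.3,273.5),(309.1,330.9),(333,357)])
lp=np.array([[-.117,0,.024]])
g=lambda q:np.r_[(proj(D,L@R(q).T+q[:3])-P).ravel(),(proj(D,lp@R(q).T+q[:3])-[311.5,354.2]).ravel(),(proj(S,lp@R(q).T+q[:3])-[393.3,184.7]).ravel()]
r=least_squares(g,[.55,-.11,.06,.2]); q=r.x; print('tray',q[:3],np.degrees(q[3]),r.fun.round(1)); print((L@R(q).T+q[:3]), lp@R(q).T+q[:3])
print(proj(S,L@R(q).T+q[:3]))
```

```text
board [0.5743 0.3973] 90.24830373218744 [ 0.1 -2.3  0.6 -1.6 -0.4 -0.2 -0.6 -0.8 -2.1  0.1 -2.3 -0.6  0.6 -2. ]
mouth [[0.5248 0.2821 0.    ]
 [0.5251 0.1971 0.    ]
 [0.5243 0.3771 0.    ]] twin loop [[0.6248 0.2605 0.024 ]]
tray [ 0.5609 -0.1069  0.0626] 10.372718636548894 [-0.2 -0.9  0.3  0.8 -1.6 -0.7 -0.8  0.4  1.5  0.9 -1.4 -1. ]
[[ 0.6194 -0.0646  0.1425]
 [ 0.6305 -0.1256  0.1425]
 [ 0.4544 -0.0948  0.0533]
 [ 0.4655 -0.1558  0.0533]] [[ 0.4482 -0.1275  0.0289]]
[[332.5901 134.4582]
 [342.9117 123.9841]
 [385.1629 181.4748]
 [393.7505 169.3646]]
```

The board's mouth edge and tray rim corners read well in both crops. The empty bay (nearer the robot) has its mouth at about (0.525, 0.282), with +x along world +y. The jar in the way is the dark-lidded one at (0.541, 0.206).

```bash
cat >> h.py <<'E'
np.set_printoptions(precision=4,suppress=True)
def rel(pos,rpy,n=1,start=None):
    """n waypoint moves, each in tool frame at its start (cm, deg)"""
    if start is None:
        s=manip.state(); start=(s['tool_pos'],s['tool_rot'])
    p0=np.array(start[0]); R0=Ro.from_euler('xyz',start[1],degrees=True); R1=Ro.from_euler('xyz',rpy,degrees=True)
    w=(R0.inv()*R1).as_rotvec()/n; d=(np.array(pos)-p0)/n
    for i in range(n):
        R=R0*Ro.from_rotvec(w*i); print('xyz',(R.inv().apply(d)*100).round(2).tolist(),'ang',np.degrees(w).round(2).tolist())
E
python3 - <<'E'
from h import *
D=cam('side'); print('edge',[onz(D,p,0)[:2] for p in [(200,200),(245,290),(270,340),(289,360)]])
rel([.541,.206,.20],[180,0,90],4)
E
```

```text
edge [array([0.4118, 0.4019]), array([0.405 , 0.0723]), array([ 0.4024, -0.0539]), array([ 0.4158, -0.1037])]
xyz [14.41, -12.41, 0.78] ang [0.0, 0.0, -15.96]
xyz [17.27, -7.97, 0.78] ang [0.0, 0.0, -15.96]
xyz [18.79, -2.91, 0.78] ang [0.0, 0.0, -15.96]
xyz [18.87, 2.36, 0.78] ang [0.0, 0.0, -15.96]
```

Call:
apply_moves --steps '[{"hand":100,"xyz":[2.9,-2.5,0.2],"angular":[0,0,-3.2]},{"hand":100,"xyz":[5.8,-5,0.3],"angular":[0,0,-6.4]},{"hand":100,"xyz":[8.6,-7.4,0.5],"angular":[0,0,-9.6]},{"hand":100,"xyz":[11.5,-9.9,0.6],"angular":[0,0,-12.8]},{"hand":100,"xyz":[14.4,-12.4,0.8],"angular":[0,0,-16]}]'

```text
t: 1.47
tool_pos: [0.3176, -0.3173, 0.2235]
tool_rot: [179.9, 0.0, 42.3]
force: [-0.2, -1.0, -0.1]
gripper_width: 0.0859
gripper_force: 0.0
```

Call:
apply_moves --steps '[{"hand":100,"xyz":[3.5,-1.6,0.2],"angular":[0,0,-3.2]},{"hand":100,"xyz":[6.9,-3.2,0.3],"angular":[0,0,-6.4]},{"hand":100,"xyz":[10.4,-4.8,0.5],"angular":[0,0,-9.6]},{"hand":100,"xyz":[13.8,-6.4,0.6],"angular":[0,0,-12.8]},{"hand":100,"xyz":[17.3,-8,0.8],"angular":[0,0,-16]}]'

```text
t: 1.88
tool_pos: [0.3921, -0.1418, 0.2157]
tool_rot: [179.9, 0.0, 58.3]
force: [1.7, -1.1, -0.2]
gripper_width: 0.0857
gripper_force: 0.0
```

Call:
apply_moves --steps '[{"hand":100,"xyz":[3.8,-0.6,0.2],"angular":[0,0,-3.2]},{"hand":100,"xyz":[7.5,-1.2,0.3],"angular":[0,0,-6.4]},{"hand":100,"xyz":[11.3,-1.7,0.5],"angular":[0,0,-9.6]},{"hand":100,"xyz":[15,-2.3,0.6],"angular":[0,0,-12.8]},{"hand":100,"xyz":[18.8,-2.9,0.8],"angular":[0,0,-16]}]'

```text
t: 2.3
tool_pos: [0.4667, 0.0331, 0.2077]
tool_rot: [179.9, 0.0, 74.3]
force: [1.4, -0.4, -0.1]
gripper_width: 0.0853
gripper_force: 0.0
```

Call:
apply_moves --steps '[{"hand":100,"xyz":[3,0.4,0.2],"angular":[0,0,-3.2]},{"hand":100,"xyz":[6,0.8,0.3],"angular":[0,0,-6.4]},{"hand":100,"xyz":[9,1.2,0.5],"angular":[0,0,-9.6]},{"hand":100,"xyz":[12,1.5,0.6],"angular":[0,0,-12.8]},{"hand":100,"xyz":[14.9,1.9,0.8],"angular":[0,0,-16]}]'

```text
t: 2.72
tool_pos: [0.5255, 0.1714, 0.1994]
tool_rot: [180.0, -0.0, 90.3]
force: [0.8, 0.1, 0.8]
gripper_width: 0.0853
gripper_force: 0.0
```

Run:
```python
from h import *
s=manip.state(); print(s['t'],s['tool_pos'],s['tool_rot'],s['force'])
D=cam('side'); print('cup',onz(D,(360,247),0.0))
W=cam('wrist'); im=vision.grab_frame('wrist'); cv2.imwrite('pics/w1.png',im[:,:,::-1])
for l in ['spice_a','bay_mouth','prep_board','tray_loop','cup']:
    for d in vision.landmark_of(l,'wrist')[:3]: print(l,np.round(d['xy'],1),round(d['conf'],2),onz(W,d['xy'],.024 if 'loop' in l else 0))
print(proj(W,[[.541,.206,0],[.541,.206,.105],[.525,.282,0],[.525,.282,.064]]))
```

```text
2.7167 [0.5255 0.1714 0.1994] [179.9791  -0.0102  90.3343] [0.7882 0.1211 0.7801]
cup [0.6937 0.0736 0.    ]
spice_a [293.3 152.1] 0.92 [0.5397 0.2033 0.    ]
spice_a [428.7 164.2] 0.81 [0.6934 0.1903 0.    ]
cup [403.4 269.2] 0.63 [0.6818 0.0565 0.    ]
[[294.4735 149.6487]
 [300.5671 166.4867]
 [280.4729  75.9604]
 [280.589   67.8756]]
```

View pics/w1.png

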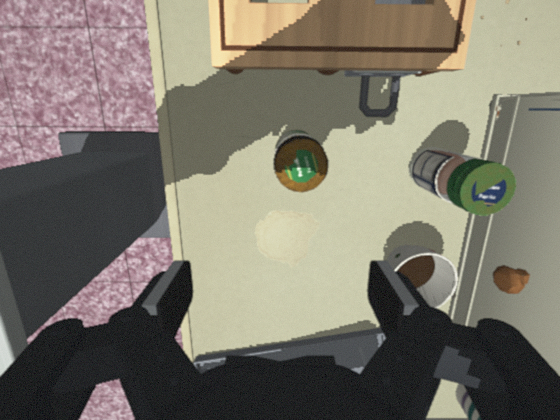

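The wrist view puts the jar lid at (301,163), its foot near (293,152). The board edge is at row 68 and the cheek noses at columns 237 and 327, so the bay centre is near column 282, as predicted.

Call:
apply_moves --steps '[{"hand":100,"xyz":[1.7,0.8,0.5],"angular":[0,0,0]},{"hand":100,"xyz":[3.4,1.5,2.5],"angular":[0,0,0]},{"hand":100,"xyz":[3.4,1.5,6],"angular":[0,0,0]},{"hand":100,"xyz":[3.4,1.5,9],"angular":[0,0,0]},{"hand":100,"xyz":[3.4,1.5,12],"angular":[0,0,0]}]'

```text
t: 3.43
tool_pos: [0.5403, 0.2019, 0.0784]
tool_rot: [179.9, 0.1, 90.0]
force: [0.5, -0.5, -0.3]
gripper_width: 0.0855
gripper_force: 0.0
```

Call:
apply_moves --steps '[{"hand":100,"xyz":[0,0,2.0],"angular":[0,0,0]},{"hand":100,"xyz":[0,0,2.9],"angular":[0,0,0]},{"hand":45,"xyz":[0,0,2.9],"angular":[0,0,0]},{"hand":30,"xyz":[0,0,2.9],"angular":[0,0,0]},{"hand":30,"xyz":[0,0,2.9],"angular":[0,0,0]}]' --newtons 25

```text
t: 3.85
tool_pos: [0.5415, 0.2041, 0.0523]
tool_rot: [179.8, -0.1, 90.1]
force: [0.3, 0.0, -0.9]
gripper_width: 0.0517
gripper_force: 0.0
```

Call:
apply_moves --steps '[{"hand":30,"xyz":[0,0,0],"angular":[0,0,0]},{"hand":30,"xyz":[0,0,0],"angular":[0,0,0]},{"hand":30,"xyz":[0,0,0],"angular":[0,0,0]},{"hand":30,"xyz":[0,0,0],"angular":[0,0,0]},{"hand":30,"xyz":[0,0,0],"angular":[0,0,0]}]'

```text
t: 4.27
tool_pos: [0.5417, 0.2045, 0.0525]
tool_rot: [179.8, -0.1, 90.2]
force: [0.5, -0.7, 5.9]
gripper_width: 0.0434
gripper_force: 25.6
```

Call:
apply_moves --steps '[{"hand":30,"xyz":[0,0,-1.2],"angular":[0,0,0]},{"hand":30,"xyz":[-0.5,0.5,-2.4],"angular":[0,0,0]},{"hand":30,"xyz":[-2.2,2.8,-2.5],"angular":[0,0,0]},{"hand":30,"xyz":[-4.2,5.2,-2.5],"angular":[0,0,0]},{"hand":30,"xyz":[-5.6,7.3,-2.5],"angular":[0,0,0]}]'

```text
t: 4.68
tool_pos: [0.6146, 0.1461, 0.0764]
tool_rot: [179.9, 0.1, 90.2]
force: [0.3, -0.5, -1.6]
gripper_width: 0.0434
gripper_force: 25.8
```

Call:
apply_moves --steps '[{"hand":30,"xyz":[-0.4,0.5,0.3],"angular":[0,0,0]},{"hand":30,"xyz":[-0.4,0.5,1.0],"angular":[0,0,0]},{"hand":30,"xyz":[-0.4,0.5,1.7],"angular":[0,0,0]},{"hand":30,"xyz":[-0.4,0.5,2.2],"angular":[0,0,0]},{"hand":30,"xyz":[-0.4,0.5,2.45],"angular":[0,0,0]}]'

```text
t: 5.1
tool_pos: [0.6162, 0.146, 0.0522]
tool_rot: [-179.9, 0.0, 90.3]
force: [-6.8, -2.4, 19.6]
gripper_width: 0.0435
gripper_force: 27.3
```

Call:
apply_moves --steps '[{"hand":30,"xyz":[0,0,0.1],"angular":[0,0,0]},{"hand":30,"xyz":[0,0,0.1],"angular":[0,0,0]},{"hand":75,"xyz":[0,0,0.1],"angular":[0,0,0]},{"hand":75,"xyz":[0,0,0.1],"angular":[0,0,0]},{"hand":75,"xyz":[0,0,0.1],"angular":[0,0,0]}]'

```text
t: 5.52
tool_pos: [0.617, 0.1454, 0.0495]
tool_rot: [-179.9, -0.0, 90.3]
force: [0.8, -0.1, -0.9]
gripper_width: 0.0641
gripper_force: 0.0
```

Call:
apply_moves --steps '[{"hand":75,"xyz":[0,0,-3],"angular":[0,0,0]},{"hand":75,"xyz":[0,0,-6.5],"angular":[0,0,0]},{"hand":75,"xyz":[0,0,-10],"angular":[0,0,0]},{"hand":100,"xyz":[0,0,-13.5],"angular":[0,0,0]},{"hand":100,"xyz":[0,0,-16],"angular":[0,0,0]}]'

```text
t: 5.93
tool_pos: [0.6185, 0.1453, 0.2129]
tool_rot: [179.8, -0.1, 90.2]
force: [0.2, 1.3, 0.2]
gripper_width: 0.085
gripper_force: 0.0
```

Run:
```python
from h import *
s=manip.state(); print(s['t'],s['tool_pos'],s['tool_rot'])
o=np.array([.5609,-.1069,.0626]); R=(Ro.from_euler('z',10.4,degrees=True)*Ro.from_euler('y',-28,degrees=True))
t=o+R.apply([-.005,0,.115]); print(t)
rel(t,[180,-28,10.4],3)
```

```text
5.9333 [0.6185 0.1453 0.2129] [179.8304  -0.0834  90.2398]
[ 0.5035 -0.1174  0.1618]
xyz [-8.74, -3.88, 1.68] ang [-6.47, 7.7, 26.05]
xyz [-9.71, 0.29, 0.21] ang [-6.47, 7.7, 26.05]
xyz [-8.54, 4.56, -0.76] ang [-6.47, 7.7, 26.05]
```

Call:
apply_moves --steps '[{"hand":100,"xyz":[-1.7,-0.8,0.3],"angular":[-1.3,1.5,5.2]},{"hand":100,"xyz":[-3.5,-1.5,0.6],"angular":[-2.6,3.1,10.4]},{"hand":100,"xyz":[-5.2,-2.3,1],"angular":[-3.9,4.6,15.6]},{"hand":100,"xyz":[-7,-3.1,1.3],"angular":[-5.2,6.2,20.8]},{"hand":100,"xyz":[-8.7,-3.9,1.7],"angular":[-6.5,7.7,26]}]'

```text
t: 6.35
tool_pos: [0.5786, 0.0562, 0.1922]
tool_rot: [175.4, -8.9, 64.2]
force: [-0.4, -0.8, -0.0]
gripper_width: 0.0852
gripper_force: 0.0
```

Call:
apply_moves --steps '[{"hand":100,"xyz":[-1.9,0,0],"angular":[-1.3,1.5,5.2]},{"hand":100,"xyz":[-3.9,0.1,0.1],"angular":[-2.6,3.1,10.4]},{"hand":100,"xyz":[-5.8,0.2,0.1],"angular":[-3.9,4.6,15.6]},{"hand":100,"xyz":[-7.8,0.2,0.2],"angular":[-5.2,6.2,20.8]},{"hand":100,"xyz":[-9.7,0.3,0.2],"angular":[-6.5,7.7,26]}]'

```text
t: 6.77
tool_pos: [0.5397, -0.0312, 0.1752]
tool_rot: [175.2, -18.9, 38.2]
force: [-0.0, -0.2, 0.4]
gripper_width: 0.0854
gripper_force: 0.0
```

Call:
apply_moves --steps '[{"hand":100,"xyz":[-1.7,0.9,-0.2],"angular":[-1.3,1.5,5.2]},{"hand":100,"xyz":[-3.4,1.8,-0.3],"angular":[-2.6,3.1,10.4]},{"hand":100,"xyz":[-5.1,2.7,-0.5],"angular":[-3.9,4.6,15.6]},{"hand":100,"xyz":[-6.8,3.6,-0.6],"angular":[-5.2,6.2,20.8]},{"hand":100,"xyz":[-8.5,4.6,-0.8],"angular":[-6.5,7.7,26]}]'

```text
t: 7.18
tool_pos: [0.5019, -0.1185, 0.159]
tool_rot: [179.9, -27.9, 10.3]
force: [0.6, -0.0, 0.1]
gripper_width: 0.0852
gripper_force: 0.0
```

Call:
apply_moves --steps '[{"hand":100,"xyz":[0,0,0],"angular":[0,0,0]},{"hand":100,"xyz":[0,0,0],"angular":[0,0,0]},{"hand":100,"xyz":[0,0,0],"angular":[0,0,0]},{"hand":100,"xyz":[0,0,0],"angular":[0,0,0]},{"hand":100,"xyz":[0,0,0],"angular":[0,0,0]}]' --newtons 60

```text
t: 7.6
tool_pos: [0.5041, -0.1171, 0.1603]
tool_rot: [179.8, -27.9, 10.7]
force: [0.5, -1.4, 0.0]
gripper_width: 0.0854
gripper_force: 0.0
```

Run:
```python
from h import *
s=manip.state(); print(s['t'],s['tool_pos'],s['tool_rot'])
W=cam('wrist'); im=vision.grab_frame('wrist'); cv2.imwrite('pics/w2.png',im[:,:,::-1])
S=cam('scene'); 
o=np.array([.5609,-.1069,.0626]); R=(Ro.from_euler('z',10.4,degrees=True)*Ro.from_euler('y',-28,degrees=True))
print(proj(W,o+R.apply([[.095,.031,.04],[.095,-.031,.04],[-.095,.031,.04],[-.095,-.031,.04]])))
rel(o+R.apply([-.005,0,.006]),[180,-28,10.4])
```

```text
7.6 [ 0.5041 -0.1171  0.1603] [179.8082 -27.933   10.7182]
[[233.1497  71.0032]
 [327.926   71.3438]
 [242.9759 315.5831]
 [316.3313 315.7191]]
xyz [0.04, -0.0, 10.73] ang [0.05, 0.07, 0.26]
```

View pics/w2.png

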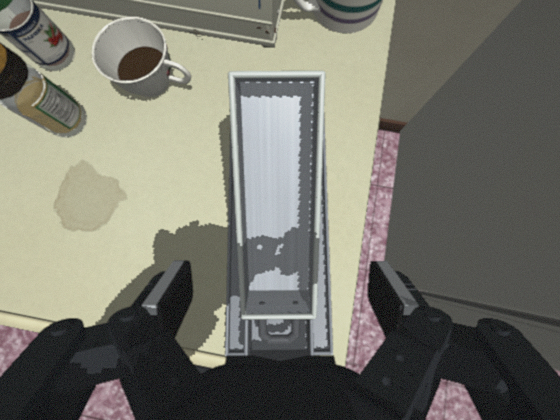

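The wrist view shows the rim corners at (230,73), (325,72), (242,317) and (314,317). That is within 3 px of the model, so I can descend.

Call:
apply_moves --steps '[{"hand":100,"xyz":[0,-0.1,2],"angular":[0,0,0]},{"hand":100,"xyz":[0,-0.1,4],"angular":[0,0,0]},{"hand":100,"xyz":[0,-0.1,6],"angular":[0,0,0]},{"hand":100,"xyz":[0,-0.1,8],"angular":[0,0,0]},{"hand":100,"xyz":[0,-0.1,9.5],"angular":[0,0,0]}]'

```text
t: 8.07
tool_pos: [0.5474, -0.1084, 0.0746]
tool_rot: [179.9, -27.9, 10.6]
force: [0.1, 0.0, 0.3]
gripper_width: 0.0853
gripper_force: 0.0
```

Call:
apply_moves --steps '[{"hand":100,"xyz":[0,0,0.6],"angular":[0,0,0]},{"hand":100,"xyz":[0,0,1.2],"angular":[0,0,0]},{"hand":85,"xyz":[0,0,1.2],"angular":[0,0,0]},{"hand":80,"xyz":[0,0,1.2],"angular":[0,0,0]},{"hand":75,"xyz":[0,0,1.2],"angular":[0,0,0]}]'

```text
t: 8.48
tool_pos: [0.5524, -0.1081, 0.066]
tool_rot: [179.8, -27.9, 10.6]
force: [-0.5, 1.4, 0.5]
gripper_width: 0.0637
gripper_force: 0.4
```

Call:
apply_moves --steps '[{"hand":70,"xyz":[0,0,0],"angular":[0,0,0]},{"hand":60,"xyz":[0,0,0],"angular":[0,0,0]},{"hand":50,"xyz":[0,0,0],"angular":[0,0,0]},{"hand":50,"xyz":[0,0,0],"angular":[0,0,0]},{"hand":50,"xyz":[0,0,0],"angular":[0,0,0]}]'

```text
t: 8.9
tool_pos: [0.5521, -0.1079, 0.0663]
tool_rot: [179.8, -27.9, 10.6]
force: [-3.7, 1.6, 6.0]
gripper_width: 0.0612
gripper_force: 64.3
```

Call:
apply_moves --steps '[{"hand":50,"xyz":[0,0,-1],"angular":[0,0,0]},{"hand":50,"xyz":[0,0,-2.5],"angular":[0,0,0]},{"hand":50,"xyz":[0,0,-4.5],"angular":[0,0,0]},{"hand":50,"xyz":[0,0,-7],"angular":[0,0,0]},{"hand":50,"xyz":[0,0,-10],"angular":[0,0,0]}]'

```text
t: 9.32
tool_pos: [0.5041, -0.1166, 0.1535]
tool_rot: [179.9, -27.7, 10.5]
force: [0.2, -0.2, -1.7]
gripper_width: 0.0609
gripper_force: 67.1
```

Run:
```python
from h import *
s=manip.state(); print(s['t'],s['tool_pos'],s['tool_rot'],s['force'],s['gripper_width'])
rel([.5265,.149,.19],[180,0,90.25],3)
```

```text
9.3167 [ 0.5041 -0.1166  0.1535] [179.9212 -27.732   10.5005] [ 0.2245 -0.2489 -1.6838] 0.0609490680757056
xyz [2.65, -8.57, 0.0] ang [6.45, -7.67, -26.03]
xyz [6.16, -6.51, 0.27] ang [6.45, -7.67, -26.03]
xyz [8.4, -3.13, -0.17] ang [6.45, -7.67, -26.03]
```

Call:
apply_moves --steps '[{"hand":50,"xyz":[0.7,-1.0,-1],"angular":[0,0,0]},{"hand":50,"xyz":[1.2,-2.6,-1.9],"angular":[1.6,-1.9,-6.5]},{"hand":50,"xyz":[1.7,-4.3,-2],"angular":[3.2,-3.8,-13]},{"hand":50,"xyz":[2.2,-6.4,-2],"angular":[4.8,-5.7,-19.5]},{"hand":50,"xyz":[2.6,-8.6,-2],"angular":[6.4,-7.7,-26]}]'

```text
t: 9.73
tool_pos: [0.5033, -0.0311, 0.1842]
tool_rot: [174.9, -18.7, 38.6]
force: [0.6, -0.3, -1.6]
gripper_width: 0.061
gripper_force: 67.1
```

Call:
apply_moves --steps '[{"hand":50,"xyz":[1.2,-1.3,0.1],"angular":[1.3,-1.5,-5.2]},{"hand":50,"xyz":[2.5,-2.6,0.1],"angular":[2.6,-3.1,-10.4]},{"hand":50,"xyz":[3.7,-3.9,0.2],"angular":[3.9,-4.6,-15.6]},{"hand":50,"xyz":[4.9,-5.2,0.2],"angular":[5.2,-6.2,-20.8]},{"hand":50,"xyz":[6.1,-6.5,0.3],"angular":[6.4,-7.7,-26]}]'

```text
t: 10.15
tool_pos: [0.5109, 0.0578, 0.1955]
tool_rot: [175.2, -8.6, 64.6]
force: [0.3, 0.2, -1.5]
gripper_width: 0.0612
gripper_force: 67.1
```

Call:
apply_moves --steps '[{"hand":50,"xyz":[1.7,-0.6,0],"angular":[1.3,-1.5,-5.2]},{"hand":50,"xyz":[3.4,-1.3,0],"angular":[2.6,-3.1,-10.4]},{"hand":50,"xyz":[5.1,-1.9,0],"angular":[3.9,-4.6,-15.6]},{"hand":50,"xyz":[6.8,-2.5,0],"angular":[5.2,-6.2,-20.8]},{"hand":50,"xyz":[8.2,-3.1,0],"angular":[6.4,-7.7,-26]}]'

```text
t: 10.57
tool_pos: [0.5187, 0.1452, 0.2054]
tool_rot: [179.8, 0.3, 90.3]
force: [0.4, 0.1, -2.2]
gripper_width: 0.0612
gripper_force: 67.1
```

Call:
apply_moves --steps '[{"hand":50,"xyz":[0,0,0],"angular":[0,0,0]},{"hand":50,"xyz":[0,0,0],"angular":[0,0,0]},{"hand":50,"xyz":[0,0,0],"angular":[0,0,0]},{"hand":50,"xyz":[0,0,0],"angular":[0,0,0]},{"hand":50,"xyz":[0,0,0],"angular":[0,0,0]}]'

```text
t: 10.98
tool_pos: [0.5185, 0.1432, 0.2048]
tool_rot: [179.8, 0.3, 89.9]
force: [0.1, -0.0, -2.3]
gripper_width: 0.0612
gripper_force: 67.1
```

Run:
```python
from h import *
s=manip.state(); print(s['t'],s['tool_pos'],s['tool_rot'],s['force'],s['gripper_width'])
W=cam('wrist'); D=cam('side')
a=vision.grab_frame('wrist');b=vision.grab_frame('side')
cv2.imwrite('pics/m3.png',np.hstack([cv2.resize(a,(400,300),interpolation=3),cv2.resize(b,(400,300),interpolation=3)])[:,:,::-1]); cv2.imwrite('pics/w3.png',a[:,:,::-1])
rel([.5265,.149,.0274],[180,0,90.25],1)
```

```text
10.9833 [0.5185 0.1432 0.2048] [179.7876   0.2501  89.9177] [ 0.066  -0.0319 -2.2928] 0.06122230587051554
xyz [0.58, 0.73, 17.75] ang [0.22, 0.22, -0.28]
```

View pics/m3.png

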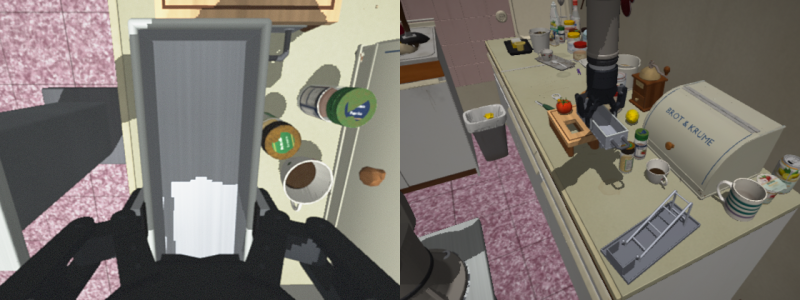

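The tray hangs level between the pads with its nose toward the board, and the jar stands clear beside it at (282,140) in the left half.

Call:
apply_moves --steps '[{"hand":50,"xyz":[0.3,0.4,2],"angular":[0,0,0]},{"hand":50,"xyz":[0.6,0.7,5.5],"angular":[0.2,0.2,-0.2]},{"hand":50,"xyz":[0.6,0.7,9],"angular":[0.2,0.2,-0.3]},{"hand":50,"xyz":[0.6,0.7,12.5],"angular":[0.2,0.2,-0.3]},{"hand":50,"xyz":[0.6,0.7,15],"angular":[0.2,0.2,-0.3]}]'

```text
t: 11.5
tool_pos: [0.5246, 0.1492, 0.0519]
tool_rot: [-179.8, 0.1, 90.3]
force: [0.6, 0.2, -1.8]
gripper_width: 0.0607
gripper_force: 67.2
```

Call:
apply_moves --steps '[{"hand":50,"xyz":[0,0,1.5],"angular":[0,0,0]},{"hand":50,"xyz":[0,0,2.6],"angular":[0,0,0]},{"hand":50,"xyz":[0,0,3.2],"angular":[0,0,0]},{"hand":50,"xyz":[0,0,3.6],"angular":[0,0,0]},{"hand":50,"xyz":[0,0,3.9],"angular":[0,0,0]}]'

```text
t: 11.92
tool_pos: [0.527, 0.1511, 0.0164]
tool_rot: [179.9, -0.1, 90.4]
force: [-0.1, 0.1, -1.5]
gripper_width: 0.061
gripper_force: 67.2
```

Call:
apply_moves --steps '[{"hand":50,"xyz":[0,0,0.1],"angular":[0,0,0]},{"hand":50,"xyz":[0,0,0.2],"angular":[0,0,0]},{"hand":50,"xyz":[0,0,0.3],"angular":[0,0,0]},{"hand":50,"xyz":[0,0,0.4],"angular":[0,0,0]},{"hand":50,"xyz":[0,0,0.4],"angular":[0,0,0]}]'

```text
t: 12.33
tool_pos: [0.5262, 0.1509, 0.012]
tool_rot: [180.0, -0.0, 90.4]
force: [0.1, 0.4, -1.3]
gripper_width: 0.0613
gripper_force: 67.2
```

Call:
apply_moves --steps '[{"hand":50,"xyz":[0,0,0.1],"angular":[0,0,0]},{"hand":50,"xyz":[0,0,0.2],"angular":[0,0,0]},{"hand":50,"xyz":[0,0,0.3],"angular":[0,0,0]},{"hand":50,"xyz":[0,0,0.4],"angular":[0,0,0]},{"hand":50,"xyz":[0,0,0.4],"angular":[0,0,0]}]'

```text
t: 12.75
tool_pos: [0.5259, 0.1508, 0.0076]
tool_rot: [-180.0, -0.0, 90.4]
force: [-0.1, -0.9, -2.5]
gripper_width: 0.0612
gripper_force: 67.2
```

Call:
apply_moves --steps '[{"hand":50,"xyz":[0,0,0.05],"angular":[0,0,0]},{"hand":50,"xyz":[0,0,0.1],"angular":[0,0,0]},{"hand":50,"xyz":[0,0,0.15],"angular":[0,0,0]},{"hand":50,"xyz":[0,0,0.2],"angular":[0,0,0]},{"hand":50,"xyz":[0,0,0.2],"angular":[0,0,0]}]'

```text
t: 13.17
tool_pos: [0.5262, 0.151, 0.0062]
tool_rot: [180.0, -0.0, 90.4]
force: [-1.7, 0.1, 1.6]
gripper_width: 0.0615
gripper_force: 67.6
```

Call:
apply_moves --steps '[{"hand":50,"xyz":[0,0,0.1],"angular":[0,0,0]},{"hand":50,"xyz":[0,0,0.1],"angular":[0,0,0]},{"hand":92,"xyz":[0,0,0.1],"angular":[0,0,0]},{"hand":92,"xyz":[0,0,0.1],"angular":[0,0,0]},{"hand":92,"xyz":[0,0,0.1],"angular":[0,0,0]}]'

```text
t: 13.58
tool_pos: [0.5262, 0.1509, 0.0048]
tool_rot: [180.0, -0.0, 90.4]
force: [-0.8, -0.5, 1.0]
gripper_width: 0.0787
gripper_force: 0.2
```

Call:
apply_moves --steps '[{"hand":92,"xyz":[0,0,-0.5],"angular":[0,0,0]},{"hand":92,"xyz":[0,0,-2],"angular":[0,0,0]},{"hand":92,"xyz":[0,0,-4.5],"angular":[0,0,0]},{"hand":92,"xyz":[0,0,-8],"angular":[0,0,0]},{"hand":70,"xyz":[0,0,-11.5],"angular":[0,0,0]}]'

```text
t: 14.0
tool_pos: [0.5253, 0.1505, 0.1206]
tool_rot: [-179.9, -0.0, 90.4]
force: [1.3, 0.2, 0.9]
gripper_width: 0.0682
gripper_force: 0.0
```

Call:
apply_moves --steps '[{"hand":70,"xyz":[-3,0,0],"angular":[0,0,0]},{"hand":70,"xyz":[-6,0,0],"angular":[0,0,0]},{"hand":70,"xyz":[-9,0,0],"angular":[0,0,0]},{"hand":70,"xyz":[-11.5,0,0],"angular":[0,0,0]},{"hand":70,"xyz":[-11.5,0,0],"angular":[0,0,0]}]'

```text
t: 14.42
tool_pos: [0.5274, 0.0273, 0.1195]
tool_rot: [-180.0, 0.3, 89.8]
force: [-0.5, -0.8, -0.6]
gripper_width: 0.0596
gripper_force: 0.0
```

Run:
```python
from h import *
s=manip.state(); print(s['t'],s['tool_pos'],s['tool_rot'],s['force'],s['gripper_width'])
W=cam('wrist'); a=vision.grab_frame('wrist'); cv2.imwrite('pics/w4.png',a[:,:,::-1])
for l,z in [('tray_loop',.024),('tray',0),('spice_a',0)]:
  for c in ['wrist','side']:
    if c=='side': vision.grab_frame(c)
    for d in vision.landmark_of(l,c)[:3]: print(l,c,np.round(d['xy'],1),round(d['conf'],2),onz(cam(c),d['xy'],z))
o=np.array([.5262,.157,0])
L=np.array([[.095,.031,.04],[.095,-.031,.04],[-.095,.031,.04],[-.095,-.031,.04],[-.117,0,.024]])
print(proj(W,np.c_[o[0]-L[:,1],o[1]+L[:,0],L[:,2]]))
```

```text
14.4167 [0.5274 0.0273 0.1195] [-179.9922    0.305    89.8131] [-0.501  -0.8448 -0.5692] 0.05963000599628915
tray_loop side [304.4 276.1] 0.88 [0.5226 0.0347 0.024 ]
tray wrist [272.7  35.5] 0.62 [0.5196 0.1696 0.    ]
tray side [277.2 244.8] 0.84 [0.5231 0.1625 0.    ]
tray side [275.4 182. ] 0.53 [0.6294 0.3912 0.    ]
spice_a wrist [391.1  51.1] 0.68 [0.612 0.159 0.   ]
spice_a side [312.3 234.8] 0.59 [0.6142 0.1569 0.    ]
spice_a side [336.  217.4] 0.49 [0.7009 0.187  0.    ]
[[ 220.1146 -174.3531]
 [ 333.7414 -175.2525]
 [ 236.9857  169.5379]
 [ 320.9503  169.1377]
 [ 279.1873  192.3259]]
```

View pics/w4.png

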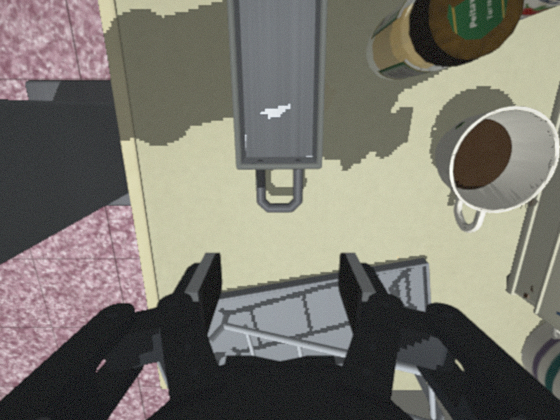

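The tray is flat: tail corners at (236,169) and (322,168), loop middle near (279,193), matching my prediction of (0.526, 0.157). The jar is upright and clear. Next I regrip on the loop.

Call:
apply_moves --steps '[{"hand":65,"xyz":[1.1,-0.1,2],"angular":[0,0,0]},{"hand":65,"xyz":[1.1,-0.1,5],"angular":[0,0,0]},{"hand":65,"xyz":[1.1,-0.1,8],"angular":[0,0,0]},{"hand":65,"xyz":[1.1,-0.1,10],"angular":[0,0,0]},{"hand":65,"xyz":[1.1,-0.1,11.2],"angular":[0,0,0]}]'

```text
t: 15.33
tool_pos: [0.5238, 0.0469, 0.0051]
tool_rot: [-179.8, -0.0, 90.5]
force: [-0.4, -0.5, -0.7]
gripper_width: 0.0552
gripper_force: 0.0
```

Call:
apply_moves --steps '[{"hand":65,"xyz":[0,0,0],"angular":[0,0,0]},{"hand":55,"xyz":[0,0,0],"angular":[0,0,0]},{"hand":45,"xyz":[0,0,0],"angular":[0,0,0]},{"hand":30,"xyz":[0,0,0],"angular":[0,0,0]},{"hand":30,"xyz":[0,0,0],"angular":[0,0,0]}]' --newtons 40

```text
t: 15.75
tool_pos: [0.5274, 0.0474, 0.0095]
tool_rot: [179.8, -0.1, 90.4]
force: [-0.4, 0.0, 3.4]
gripper_width: 0.0361
gripper_force: 40.2
```

Call:
apply_moves --steps '[{"hand":30,"xyz":[0,0,0],"angular":[0,0,0]},{"hand":30,"xyz":[0,0,0],"angular":[0,0,0]},{"hand":30,"xyz":[0,0,0],"angular":[0,0,0]},{"hand":30,"xyz":[0,0,0],"angular":[0,0,0]},{"hand":30,"xyz":[0,0,0],"angular":[0,0,0]}]'

```text
t: 16.17
tool_pos: [0.5274, 0.0473, 0.0095]
tool_rot: [179.8, -0.1, 90.4]
force: [-0.7, 0.9, 6.2]
gripper_width: 0.0367
gripper_force: 40.4
```

Run:
```python
from h import *
s=manip.state(); print(s['t'],s['tool_pos'],s['tool_rot'],s['force'],s['gripper_width'])
rel([.5262,s['tool_pos'][1]+.03,s['tool_pos'][2]],[180,0,90.25])
a=vision.grab_frame('wrist'); cv2.imwrite('pics/w5.png',a[:,:,::-1])
W=cam('wrist'); print(proj(W,[[.4795,.28,.05],[.5735,.28,.05],[.5262,.282,.064],[.468,.282,.064],[.68,.282,.064]]))
```

```text
16.1667 [0.5274 0.0473 0.0095] [179.7906  -0.05    90.4123] [-0.6835  0.9059  6.2265] 0.03672442172550991
xyz [3.0, -0.09, 0.0] ang [0.21, -0.05, 0.16]
[[   -0.3046  -889.2348]
 [  572.0309  -878.3825]
 [  287.6259 -1289.5942]
 [ -208.3833 -1301.6986]
 [ 1567.3786 -1258.3638]]
```

View pics/w5.png

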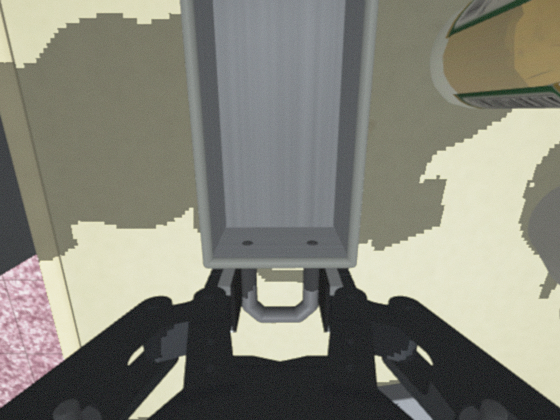

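The loop is between the pads, but they sit almost against the tail wall at row 265. I'll regrip 9 mm further back to clear the board's edge at the end.

Call:
apply_moves --steps '[{"hand":65,"xyz":[0,0,0],"angular":[0,0,0]},{"hand":65,"xyz":[0,0,0],"angular":[0,0,0]},{"hand":65,"xyz":[0,0,0],"angular":[0,0,0]},{"hand":65,"xyz":[-0.5,0,0],"angular":[0,0,0]},{"hand":65,"xyz":[-0.9,-0.1,0],"angular":[0.2,0,0.1]}]'

```text
t: 16.63
tool_pos: [0.5246, 0.0373, 0.0075]
tool_rot: [-179.8, -0.0, 90.3]
force: [-0.6, 0.6, 0.1]
gripper_width: 0.0556
gripper_force: 0.0
```

Call:
apply_moves --steps '[{"hand":65,"xyz":[0,0,0],"angular":[0,0,0]},{"hand":65,"xyz":[0,0,0],"angular":[0,0,0]},{"hand":50,"xyz":[0,0,0],"angular":[0,0,0]},{"hand":30,"xyz":[0,0,0],"angular":[0,0,0]},{"hand":30,"xyz":[0,0,0],"angular":[0,0,0]}]'

```text
t: 17.05
tool_pos: [0.5251, 0.0379, 0.0081]
tool_rot: [-179.8, -0.0, 90.3]
force: [-0.5, 0.3, 2.0]
gripper_width: 0.0362
gripper_force: 39.8
```

Call:
apply_moves --steps '[{"hand":30,"xyz":[0,0,0],"angular":[0,0,0]},{"hand":30,"xyz":[0,0,0],"angular":[0,0,0]},{"hand":30,"xyz":[0.3,0,0],"angular":[0,0,0]},{"hand":30,"xyz":[0.9,0,0],"angular":[0,0,0]},{"hand":30,"xyz":[1.5,0,0],"angular":[0,0,0]}]'

```text
t: 17.47
tool_pos: [0.5255, 0.0499, 0.0081]
tool_rot: [-179.8, 0.2, 90.2]
force: [-1.0, -4.8, 4.2]
gripper_width: 0.0364
gripper_force: 40.1
```

Run:
```python
from h import *
s=manip.state(); print(s['t'],s['tool_pos'],s['tool_rot'],s['force'],s['gripper_width'])
for c in ['scene','side','wrist']: cv2.imwrite(f'pics/{c}6.png',vision.grab_frame(c)[:,:,::-1])
a=cv2.imread('pics/side6.png')[150:300,200:350]; b=cv2.imread('pics/wrist6.png')
cv2.imwrite('pics/m6.png',np.hstack([cv2.resize(a,(400,400),interpolation=2),cv2.resize(b,(400,400),interpolation=3)]))
```

```text
17.4667 [0.5255 0.0499 0.0081] [-179.8474    0.197    90.1687] [-0.9527 -4.8183  4.2195] 0.03636953832313273
```

View pics/m6.png

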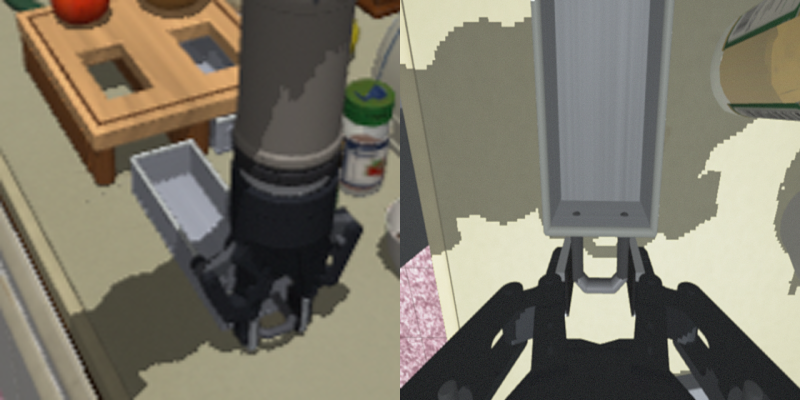

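The tray follows the grip, and its nose stands square before the empty bay. I'm sliding in.

Call:
apply_moves --steps '[{"hand":30,"xyz":[0.9,0,0],"angular":[0,0,0]},{"hand":30,"xyz":[1.8,0,0],"angular":[0,0,0]},{"hand":30,"xyz":[2.7,0,0],"angular":[0,0,0]},{"hand":30,"xyz":[3.6,0,0],"angular":[0,0,0]},{"hand":30,"xyz":[4.5,0,0],"angular":[0,0,0]}]'

```text
t: 18.03
tool_pos: [0.5251, 0.0955, 0.0081]
tool_rot: [-179.8, 0.2, 90.2]
force: [1.0, -5.7, 5.4]
gripper_width: 0.0364
gripper_force: 40.3
```

Run:
```python
from h import *
s=manip.state(); print(s['t'],s['tool_pos'],s['tool_rot'],s['force'],s['ft_torque'],s['gripper_width'])
```

```text
18.0333 [0.5251 0.0955 0.0081] [-179.8295    0.1767   90.2081] [ 1.0338 -5.6786  5.3756] [-1.1577 -0.0006 -0.0015] 0.03637400611904274
```

Call:
apply_moves --steps '[{"hand":30,"xyz":[1.3,0,0],"angular":[0,0,0]},{"hand":30,"xyz":[2.6,0,0],"angular":[0,0,0]},{"hand":30,"xyz":[3.9,0,0],"angular":[0,0,0]},{"hand":30,"xyz":[5.2,0,0],"angular":[0,0,0]},{"hand":30,"xyz":[6.5,0,0],"angular":[0,0,0]}]'

```text
t: 18.45
tool_pos: [0.5248, 0.1603, 0.0081]
tool_rot: [-179.8, 0.2, 90.2]
force: [-0.5, -6.2, 7.0]
gripper_width: 0.0363
gripper_force: 40.4
```

Call:
apply_moves --steps '[{"hand":30,"xyz":[1.3,0,0],"angular":[0,0,0]},{"hand":30,"xyz":[2.6,0,0],"angular":[0,0,0]},{"hand":30,"xyz":[3.9,0,0],"angular":[0,0,0]},{"hand":30,"xyz":[5,0,0],"angular":[0,0,0]},{"hand":30,"xyz":[6,0,0],"angular":[0,0,0]}]'

```text
t: 18.87
tool_pos: [0.5244, 0.2207, 0.0081]
tool_rot: [-179.8, 0.2, 90.2]
force: [0.7, -7.8, 6.7]
gripper_width: 0.0365
gripper_force: 40.5
```

Call:
apply_moves --steps '[{"hand":30,"xyz":[0.5,0,0],"angular":[0,0,0]},{"hand":30,"xyz":[1,0,0],"angular":[0,0,0]},{"hand":30,"xyz":[1.5,0,0],"angular":[0,0,0]},{"hand":30,"xyz":[2,0,0],"angular":[0,0,0]},{"hand":30,"xyz":[2.5,0,0],"angular":[0,0,0]}]'

```text
t: 19.28
tool_pos: [0.5245, 0.2444, 0.0081]
tool_rot: [-179.8, 0.3, 90.2]
force: [-0.1, -6.7, 7.9]
gripper_width: 0.0364
gripper_force: 40.5
```

Call:
apply_moves --steps '[{"hand":30,"xyz":[0.2,0,0],"angular":[0,0,0]},{"hand":30,"xyz":[0.4,0,0],"angular":[0,0,0]},{"hand":30,"xyz":[0.6,0,0],"angular":[0,0,0]},{"hand":30,"xyz":[0.8,0,0],"angular":[0,0,0]},{"hand":30,"xyz":[1.0,0,0],"angular":[0,0,0]}]'

```text
t: 19.7
tool_pos: [0.5244, 0.2542, 0.0081]
tool_rot: [-179.8, 0.3, 90.2]
force: [-0.3, -7.4, 8.9]
gripper_width: 0.0363
gripper_force: 40.5
```

Call:
apply_moves --steps '[{"hand":30,"xyz":[0.1,0,0],"angular":[0,0,0]},{"hand":30,"xyz":[0.2,0,0],"angular":[0,0,0]},{"hand":30,"xyz":[0.3,0,0],"angular":[0,0,0]},{"hand":30,"xyz":[0.4,0,0],"angular":[0,0,0]},{"hand":30,"xyz":[0.4,0,0],"angular":[0,0,0]}]'

```text
t: 20.12
tool_pos: [0.5244, 0.2588, 0.0081]
tool_rot: [-179.8, 0.2, 90.2]
force: [0.4, -5.4, 7.4]
gripper_width: 0.0366
gripper_force: 40.4
```

Not on the stop yet, so I'm creeping on gently.

Call:
apply_moves --steps '[{"hand":30,"xyz":[0.07,0,0],"angular":[0,0,0]},{"hand":30,"xyz":[0.14,0,0],"angular":[0,0,0]},{"hand":30,"xyz":[0.21,0,0],"angular":[0,0,0]},{"hand":30,"xyz":[0.25,0,0],"angular":[0,0,0]},{"hand":30,"xyz":[0.25,0,0],"angular":[0,0,0]}]'

```text
t: 20.53
tool_pos: [0.5244, 0.26, 0.0081]
tool_rot: [-179.8, 0.4, 90.2]
force: [-0.2, -7.8, 8.3]
gripper_width: 0.0361
gripper_force: 40.6
```

Run:
```python
from h import *
for c in ['side','wrist']: cv2.imwrite(f'pics/{c}7.png',vision.grab_frame(c)[:,:,::-1])
a=cv2.imread('pics/side7.png')[150:300,200:350]; b=cv2.imread('pics/wrist7.png')
cv2.imwrite('pics/m7.png',np.hstack([cv2.resize(a,(400,400),interpolation=2),cv2.resize(b,(400,400),interpolation=3)]))
```

```text
(no output)
```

View pics/m7.png

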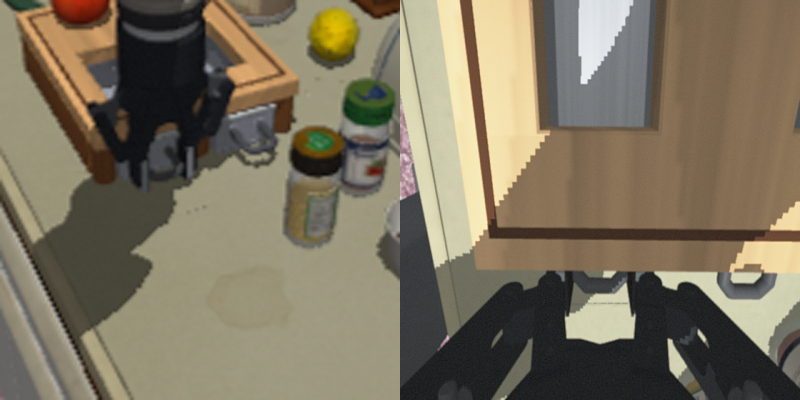

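Run:
```python
from h import *
s=manip.state(); print(s['t'],s['tool_pos'],s['force'])
a=cv2.cvtColor(cv2.imread('pics/wrist7.png'),6).astype(int); W=cam('wrist')
for c in (276,280,284,480,486,492): print(c,a[274:320,c].tolist())
for c,r in [(280,304),(486,312)]: print(onz(W,(c,r),.024), onz(W,(c,283),.064))
print(proj(W,[[.5744-.05,.242,.024],[.6244,.242,.024],[.5244,.282,.064],[.5744,.282,.064]]))
```

```text
20.6333 [0.5244 0.26   0.0081] [-0.5428 -7.8849  8.8794]
276 [119, 114, 115, 114, 112, 111, 118, 113, 113, 112, 118, 112, 112, 112, 111, 111, 106, 79, 51, 50, 54, 65, 61, 65, 57, 64, 65, 63, 65, 63, 61, 61, 55, 87, 151, 208, 208, 208, 208, 203, 211, 210, 213, 199, 184, 200]
280 [113, 109, 115, 112, 112, 111, 109, 114, 114, 111, 112, 113, 108, 112, 114, 114, 110, 78, 56, 48, 50, 60, 58, 60, 66, 62, 61, 69, 59, 64, 59, 57, 56, 77, 138, 202, 212, 213, 208, 208, 208, 209, 212, 197, 176, 195]
284 [111, 113, 115, 116, 117, 120, 116, 112, 112, 119, 119, 127, 129, 129, 146, 181, 173, 121, 66, 49, 57, 60, 65, 57, 67, 68, 64, 60, 66, 58, 63, 66, 51, 78, 135, 203, 215, 210, 208, 208, 211, 211, 209, 194, 157, 193]
480 [215, 215, 216, 216, 212, 210, 204, 167, 124, 113, 115, 133, 188, 211, 213, 210, 211, 210, 211, 211, 212, 212, 191, 119, 47, 49, 60, 66, 71, 77, 84, 89, 96, 97, 100, 105, 108, 104, 110, 121, 165, 206, 208, 210, 207, 208]
486 [210, 213, 199, 137, 109, 115, 111, 112, 115, 115, 114, 139, 188, 207, 209, 208, 208, 212, 209, 209, 211, 212, 198, 136, 73, 44, 59, 64, 71, 74, 83, 90, 96, 97, 97, 98, 108, 108, 111, 119, 166, 206, 213, 212, 209, 211]
492 [217, 217, 207, 138, 114, 118, 116, 118, 120, 117, 117, 138, 187, 204, 210, 209, 210, 211, 209, 209, 212, 210, 199, 136, 65, 50, 51, 63, 75, 74, 83, 85, 94, 94, 100, 103, 103, 105, 107, 120, 168, 204, 214, 208, 204, 207]
[0.5239 0.2471 0.024 ] [0.524  0.2841 0.064 ]
[0.6248 0.243  0.024 ] [0.5904 0.2844 0.064 ]
[[280.9318 312.8633]
 [484.8524 313.6952]
 [281.1014 288.7087]
 [435.142  289.2867]]
```

Call:
apply_moves --steps '[{"hand":62,"xyz":[0,0,0],"angular":[0,0,0]},{"hand":62,"xyz":[0,0,0],"angular":[0,0,0]},{"hand":62,"xyz":[0,0,0],"angular":[0,0,0]},{"hand":62,"xyz":[-0.3,0,0],"angular":[0,0,0]},{"hand":62,"xyz":[-0.3,0,-1],"angular":[0,0,0]}]'

```text
t: 21.05
tool_pos: [0.5216, 0.2602, 0.0158]
tool_rot: [-179.5, 0.1, 90.3]
force: [-0.6, -1.2, 0.3]
gripper_width: 0.0528
gripper_force: 0.0
```

Call:
apply_moves --steps '[{"hand":62,"xyz":[-0.3,0,-2],"angular":[0,0,0]},{"hand":62,"xyz":[-1,0,-5],"angular":[0,0,0]},{"hand":62,"xyz":[-3,0,-8],"angular":[0,0,0]},{"hand":62,"xyz":[-5,0,-11],"angular":[0,0,0]},{"hand":62,"xyz":[-7,0,-14],"angular":[0,0,0]}]'

```text
t: 21.47
tool_pos: [0.5241, 0.1913, 0.1598]
tool_rot: [-179.8, -0.1, 90.4]
force: [0.8, -1.1, 0.5]
gripper_width: 0.0529
gripper_force: 0.0
```

Call:
apply_moves --steps '[{"hand":62,"xyz":[-2,0,-2],"angular":[0,0,0]},{"hand":62,"xyz":[-3,0,-3],"angular":[0,0,0]},{"hand":62,"xyz":[-3,0,-3],"angular":[0,0,0]},{"hand":62,"xyz":[-3,0,-3],"angular":[0,0,0]},{"hand":62,"xyz":[-3,0,-3],"angular":[0,0,0]}]'

```text
t: 21.88
tool_pos: [0.5234, 0.1626, 0.1863]
tool_rot: [-179.6, -0.1, 90.4]
force: [0.2, -0.2, 0.4]
gripper_width: 0.053
gripper_force: 0.0
```

Run:
```python
from h import *
s=manip.state(); print(s['t'],s['tool_pos'],s['tool_rot'],s['force'])
for c in ['wrist','side','scene']:
  k=cam(c); a=vision.grab_frame(c); cv2.imwrite(f'pics/{c}8.png',a[:,:,::-1])
  for l,z in [('tray_loop',.024),('tray',0),('spice_a',0),('onion',.064),('tomato',.064),('cup',0)]:
    for d in vision.landmark_of(l,c)[:3]: print(c,l,np.round(d['xy'],1),round(d['conf'],2),onz(k,d['xy'],z)[:2])
  if c=='wrist':
    for P in ([.5245,.2475,.024],[.6245,.2475,.024]):
      u,v=proj(k,[P])[0].astype(int); g=cv2.cvtColor(a,7); print(u,v,g[v-50:v+40,u].tolist())
```

```text
21.8833 [0.5234 0.1626 0.1863] [-179.6374   -0.0734   90.4237] [ 0.1765 -0.2228  0.4111]
wrist tray_loop [281.5  85.3] 0.82 [0.5225 0.2616]
wrist spice_a [362.1 196.6] 0.85 [0.614  0.1472]
wrist spice_a [436.7 160.4] 0.82 [0.691  0.1885]
wrist cup [411.6 268.9] 0.82 [0.6819 0.0566]
283 101 [116, 103, 88, 78, 83, 79, 87, 81, 85, 80, 86, 97, 109, 113, 111, 111, 112, 115, 110, 111, 108, 114, 105, 114, 112, 113, 110, 111, 111, 112, 109, 111, 115, 112, 114, 110, 108, 110, 112, 113, 112, 111, 114, 107, 95, 64, 60, 59, 68, 62, 58, 53, 61, 88, 110, 112, 108, 111, 113, 112, 110, 114, 112, 112, 107, 113, 116, 113, 115, 111, 110, 114, 112, 114, 116, 109, 113, 115, 112, 110, 110, 112, 116, 107, 110, 110, 145, 187, 165, 156]
388 101 [127, 121, 122, 92, 84, 83, 93, 114, 107, 93, 78, 80, 74, 81, 93, 105, 115, 116, 112, 112, 114, 111, 115, 114, 114, 113, 115, 111, 111, 111, 112, 114, 110, 115, 108, 110, 138, 182, 191, 189, 189, 192, 175, 132, 110, 111, 114, 106, 84, 72, 64, 62, 60, 59, 62, 51, 59, 88, 109, 118, 113, 114, 112, 111, 112, 115, 115, 117, 113, 115, 114, 114, 130, 160, 205, 215, 214, 212, 214, 212, 208, 211, 212, 211, 213, 213, 214, 212, 211, 213]
side tray_loop [260.1 213.4] 0.95 [0.5222 0.257 ]
side tray [240.3 193. ] 0.82 [0.5202 0.3852]
side spice_a [313.  239.8] 0.87 [0.607  0.1412]
side spice_a [335.6 217.8] 0.61 [0.6991 0.1861]
side onion [261.9 151.3] 0.6 [0.6205 0.4623]
side tomato [228.1 154.8] 0.95 [0.5267 0.4849]
side tomato [256.3 182.4] 0.67 [0.5447 0.3292]
side cup [361.6 254.8] 0.72 [0.6823 0.0514]
scene tray_loop [274.1 251.1] 0.94 [0.5207 0.2671]
scene tray [236.6 283.9] 0.62 [0.5298 0.3802]
scene spice_a [252.5 208.1] 0.89 [0.682  0.1852]
scene spice_a [279.6 212.7] 0.76 [0.6163 0.1476]
scene onion [178.4 266.1] 0.92 [0.6181 0.462 ]
scene tomato [201.8 296.9] 0.81 [0.5203 0.4757]
scene cup [287.9 189.6] 0.8 [0.6634 0.0636]
```

Our loop end reads about 3 mm deeper than the twin's, which suggests it is on the stop. To be sure, I'll give it a gentle push with shut fingers on the loop's end.

Call:
apply_moves --steps '[{"hand":0,"xyz":[1.5,0.1,2],"angular":[0,0,0]},{"hand":0,"xyz":[3,0.1,5],"angular":[0,0,0]},{"hand":0,"xyz":[4.5,0.1,8.5],"angular":[0,0,0]},{"hand":0,"xyz":[4.7,0.1,12],"angular":[0,0,0]},{"hand":0,"xyz":[4.7,0.1,15],"angular":[0,0,0]}]'

```text
t: 23.35
tool_pos: [0.524, 0.2101, 0.036]
tool_rot: [-179.8, -0.1, 90.5]
force: [-0.4, -0.7, -1.0]
gripper_width: 0.0003
gripper_force: 0.0
```

Call:
apply_moves --steps '[{"hand":0,"xyz":[0,0,1.3],"angular":[0,0,0]},{"hand":0,"xyz":[0,0,2],"angular":[0,0,0]},{"hand":0,"xyz":[0,0,2],"angular":[0,0,0]},{"hand":0,"xyz":[0,0,2],"angular":[0,0,0]},{"hand":0,"xyz":[0,0,2],"angular":[0,0,0]}]'

```text
t: 23.77
tool_pos: [0.5268, 0.2091, 0.02]
tool_rot: [180.0, -0.1, 90.3]
force: [0.1, 0.9, 0.5]
gripper_width: -0.0003
gripper_force: 0.0
```

Call:
apply_moves --steps '[{"hand":0,"xyz":[0.4,0,0],"angular":[0,0,0]},{"hand":0,"xyz":[0.8,0,0],"angular":[0,0,0]},{"hand":0,"xyz":[1.2,0,0],"angular":[0,0,0]},{"hand":0,"xyz":[1.5,0,0],"angular":[0,0,0]},{"hand":0,"xyz":[1.7,0,0],"angular":[0,0,0]}]'

```text
t: 24.18
tool_pos: [0.5249, 0.2264, 0.0182]
tool_rot: [-179.8, -0.1, 90.4]
force: [0.3, 0.6, -1.0]
gripper_width: -0.0001
gripper_force: 0.0
```

Call:
apply_moves --steps '[{"hand":0,"xyz":[0.15,0,0],"angular":[0,0,0]},{"hand":0,"xyz":[0.3,0,0],"angular":[0,0,0]},{"hand":0,"xyz":[0.45,0,0],"angular":[0,0,0]},{"hand":0,"xyz":[0.6,0,0],"angular":[0,0,0]},{"hand":0,"xyz":[0.7,0,0],"angular":[0,0,0]}]'

```text
t: 24.6
tool_pos: [0.5249, 0.2325, 0.0178]
tool_rot: [-179.8, -0.0, 90.3]
force: [0.2, -0.4, 0.3]
gripper_width: -0.0002
gripper_force: 0.0
```

Call:
apply_moves --steps '[{"hand":0,"xyz":[0.1,0,0],"angular":[0,0,0]},{"hand":0,"xyz":[0.2,0,0],"angular":[0,0,0]},{"hand":0,"xyz":[0.3,0,0],"angular":[0,0,0]},{"hand":0,"xyz":[0.3,0,0],"angular":[0,0,0]},{"hand":0,"xyz":[0.3,0,0],"angular":[0,0,0]}]'

```text
t: 25.02
tool_pos: [0.5249, 0.2343, 0.0178]
tool_rot: [-179.8, 0.1, 90.3]
force: [0.1, -2.2, 1.9]
gripper_width: -0.0003
gripper_force: 1.2
```

Call:
apply_moves --steps '[{"hand":0,"xyz":[0.1,0,0],"angular":[0,0,0]},{"hand":0,"xyz":[0.2,0,0],"angular":[0,0,0]},{"hand":0,"xyz":[0.3,0,0],"angular":[0,0,0]},{"hand":0,"xyz":[0.3,0,0],"angular":[0,0,0]},{"hand":0,"xyz":[0.3,0,0],"angular":[0,0,0]}]'

```text
t: 25.43
tool_pos: [0.5249, 0.2345, 0.0177]
tool_rot: [-179.7, 0.3, 90.2]
force: [-1.2, -7.4, 4.7]
gripper_width: -0.0001
gripper_force: 3.6
```

It moved only 0.2 mm under 7 N, so the tray is on the stop. Backing off and handing in.

Call:
apply_moves --steps '[{"hand":0,"xyz":[-1,0,0],"angular":[0,0,0]},{"hand":0,"xyz":[-3,0,-1],"angular":[0,0,0]},{"hand":0,"xyz":[-4,0,-4],"angular":[0,0,0]},{"hand":0,"xyz":[-4,0,-8],"angular":[0,0,0]},{"hand":0,"xyz":[-4,0,-12],"angular":[0,0,0]}]'

```text
t: 25.85
tool_pos: [0.5247, 0.1975, 0.1381]
tool_rot: [-179.7, -0.1, 90.2]
force: [1.2, 0.2, 0.9]
gripper_width: 0.0001
gripper_force: 0.0
```

Call:
apply_moves --steps '[{"hand":0,"xyz":[0,0,-3],"angular":[0,0,0]},{"hand":0,"xyz":[0,0,-4],"angular":[0,0,0]},{"hand":0,"xyz":[0,0,-4],"angular":[0,0,0]},{"hand":0,"xyz":[0,0,-4],"angular":[0,0,0]},{"hand":0,"xyz":[0,0,-4],"angular":[0,0,0]}]'

```text
t: 26.27
tool_pos: [0.5244, 0.1977, 0.1757]
tool_rot: [-179.6, 0.0, 90.3]
force: [0.4, 0.8, -0.4]
gripper_width: 0.0001
gripper_force: 0.0
```

Run:
```python
from h import *
k=cam('wrist'); vision.grab_frame('wrist')
for l,z in [('tray_loop',.024),('spice_a',0)]:
    for d in vision.landmark_of(l,'wrist')[:3]: print(l,round(d['conf'],2),onz(k,d['xy'],z)[:2])
print(manip.state()['force'], manip.hand_in())
```

```text
tray_loop 0.77 [0.5238 0.2618]
tray_loop 0.21 [0.6818 0.1945]
spice_a 0.97 [0.6923 0.1895]
spice_a 0.68 [0.6137 0.1442]
the job is handed in; nothing more can be done
[ 0.193  -0.2333 -1.2101] None
```

I handed the job in at about 26 s: the tray is home on the bay's stop with its loop outwards, the dark-lidded jar stands upright aside, and nothing else looked moved, though I viewed 11 pictures against the limit of 10.

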